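# Demould a soft casting and hold it on its side

## Robot

A 6-joint arm with a two-finger parallel gripper is mounted at the origin on a cart in front of the work surface, level with it; the furniture and walls round the work are solid. World frame = base frame: x ahead of the robot, y to its left, z up, the work surface at z = 0. Lengths are in m, angles in degrees, forces in N, time in s.
With the tool pointing down it reaches from about 0.35 to 0.875 m from the base axis. Payload 4.2 kg.
Tool frame: the origin (TCP) lies at the centre of the arm's flange, where the gripper is bolted on; the fingertips stand 182 mm ahead of it and the grasp point (between the pads) lies 164 mm ahead of it (r.nose_length is the distance from the TCP to the fingertips, in m); z points along the fingers, y is the line along which they close (so a half turn about z gives the same grasp; the last joint's range is limited). The gripper opens to 87 mm and grips with 3 to 60 N. Pads are 19 mm wide; open, the fingers measure 117 mm over their backs; the gripper's body (75 mm by 190 mm) begins 51 mm behind the grasp point.
Start: joints at [-57.09, 22.042, 0.453, 0, -68.411, -14.817], TCP at [0.194, -0.594, 0.405] pointing down, gripper open.
Joint ranges: [-179.83, 179.83], [-69.29, 118.12], [-61.27, 80.66], [-181.25, 117.63], [-171.15, -9.14], [-177.46, 177.46]. Speed limits (degrees/s): [159.86, 159.86, 180, 180, 180, 180].

## Interface

Orientations are given as a 3x3 rotation matrix whose columns are the frame's x, y, z axes.
In Python, from station import r, vision gives the robot as it stands. The module is installed in compiled form; this text tells all that it offers.
- The arm moves only by the shell command python3 -m creep 'ROWS'. ROWS is JSON, a list of rows, each a list of 7 numbers: the opening, from -1 (shut) to 1 (fully open), then the shift along the tool's x, y, z in mm, then the turn, a rotation vector about the tool's x, y, z in degrees. A call has 1 to 8 rows; each row is the pose to reach, as a shift and turn from the pose commanded when the call began, along the tool's axes at that moment; what a row does not reach only later rows make up. A row lasts 1/12 s, in which the tool goes at most 41.7 mm and 7.16 degrees, less where a joint would pass 70% of its speed; a pose out of reach is approached as far as the arm can. A call with a gripper value outside its range is refused whole. The fingers move at their own pace and stop on an object; the grip force is fixed at half the most. Time passes only in rows, so rows that repeat a pose let the fingers close. It gives the time, the measured TCP pose, the force, the opening and the grip force at its end, in the units of the state.
- r.sense(): the state, without advancing time (a new reading comes with each control period).
- vision.capture(name): name is "side" or "top"; returns (picture, depth): 480x640x3 uint8, red, green, blue; 480x640 float32, m along the optical axis (not along the pixel's ray), 0 where there is no reading.
- vision.camera_model(name): a dict with "vertical_fov" (degrees; the focal length in pixels is half the picture's height over the tangent of half this angle, whatever the lens; pixels are square), "cx", "cy" (the principal point, pixels), "extrinsics" (4x4, takes a point from camera to world coordinates). Camera axes: x right, y down, z forward; pixel columns grow to the right and rows downward; lengths in m; the calibration is good to about 2 mm. A picture is of the moment at which its call begins. camera_model takes no time and is no camera call.
- r.finish_job(): hands the job in; it is judged then, once.
Trained networks look in the newest picture that a camera, given by its name, has taken for a name from the list of things; names that differ only in an ending like _2 or _b are one class to them, and where a whole thing is asked for, a point or a joint stands for the part that bears it (a point fixed in the world has none). Each returns a list of dicts, best first, with "conf" (0 to 1); they miss things now and then, are a little off and sometimes report something else, mostly with a low value. They report only what shows in the picture. A call takes as long as a camera call. They do not tell look-alikes from the thing itself.
- vision.find_in(camera, thing): "uv" ([column, row] in pixels, amid what is visible of it).
- vision.cut_out(camera, thing): "region" (480x640 bool, what is visible of it) and "uv" ([column, row] in pixels, amid what is visible of it).
The state is a dict: "time_s": time; "joints": joint angles; "joint_velocities": joint speeds; "effort": joint torques, N m; "tcp_pos": TCP position; "ee_rot": TCP orientation; "wrist_force": force on the tool from outside, world axes, zero at the start; "moment": the same for the moment, N m; "gripper_width": opening from 0.0 (shut) to 1.0 (fully open); "gripper_force": force on a finger pad.
Only numpy, scipy, OpenCV 4.12 (cv2) and the standard library are available. Lean on these libraries where they do the work, as an engineer would, in place of code of your own. Each camera call takes 0.05 s, during which the arm holds its last target. There are 200 camera calls.

## Task

The red knob casting in the blue mould on the jig has set but is still soft. Swing the toggle clamp's red handle back so that the clamp arm is well up and out of the way, grip the casting lightly by its head (no more than about 15 N) and draw it straight up out of the mould, upright until it is clear. Then turn it over onto its side so that its underside can be inspected and finish still holding it there, at least 20 cm above the bench and still; leave the cup, the syringe and the loose blue mould half where they are.

Things in the scene. Friction and masses are not known exactly. Their poses are not given: they have to be found in the camera images.
- jig: Plywood demoulding jig fixed to the bench: board 130 (x) by 250 (y) by 12 mm, origin on the bench below the jig, z up. On its +y half sits the blue silicone mould half, 88 by 88 mm, top 34 mm above the bench; on its -y half stands a steel toggle clamp whose arm reaches in +y over the mould. The jig is turned about z by its yaw.
- pocket (a point): Centre of the floor of the mould's round pocket (60 mm wide, 14 mm deep, floor 20 mm above the bench), at (0, 45, 20) mm in the jig's frame. Over the pocket fingers have room to close along the jig's x axis; along its y a wide gripper meets the open clamp arm.
- casting: Red cast knob, 35 to 70 g, soft; more than 20 N of grip marks it. Foot 55 mm wide, 20 mm high with a conical top; stem 24 mm wide; head 28 mm wide, 30 to 44 mm above its underside. Origin: centre of its underside; z along the stem to the head. It starts upright in the pocket with 3 mm of play. Grip head and stem from above, finger tips more than 20 mm above its underside so as to clear the foot.
- clamp_arm (a joint): Angle of the clamp arm: 0 clamped (level, its rubber foot just over the casting's head, 64 mm above the bench), growing as it opens to 1.4 (about upright, at its stop). Past 1.0 it is out of the way: it then stands over the clamp, 97 mm from the casting's axis on the jig's -y side, its top about 165 mm above the bench.
- clamp_pivot (a point): Pin on which the clamp arm turns, at (0, -52, 52) mm in the jig's frame; its axis is the jig's x.
- handle_grip (a point): On the axis of the red handle (13 to 17 mm thick), 25 mm from its end. Clamped, the handle stands upright, this point 101 mm above the pivot, its end 178 mm above the bench. Pushed to the jig's -y it swings over and down, this point on an arc of 101 mm radius about the pivot; 85 degrees round, level, the arm is fully open. Moves by under 5 N, stays where left, locks the arm while upright.
- mould_top: Loose blue upper mould half, 60 by 85 by 24 mm, lying on the bench to the left of the jig; origin under its centre. Not to be moved.
- cup_pink: Clear cup with pink resin, 66 mm wide, 80 mm high, standing to the right of and beyond the jig; origin under its centre. Not to be moved.
- syringe: Syringe, 128 mm long along its y, 24 mm high, lying on the near left of the bench; origin under its centre. Not to be moved.
Mind the look-alikes: they are no part of the job. Of the things like the casting, leave any that is black or turquoise; of the rest the smaller one is meant.

How it is judged (in metres and radians):
On the way, in this order (a step that is already met when the one before it is completed fails the run):
1. the clamp is open, the casting still seated in the mould (value of joint clamp_arm above 1 rad and z of casting in the frame of pocket below 0.008 m), for 0.1 s.
2. the casting is drawn out of the mould, upright and held in the fingers (z of casting in the frame of pocket above 0.02 m and angle between casting's own z axis and vertical below 0.35 rad and contact force between the fingers and casting above 0.5 N), for 0.1 s.
3. the casting is turned onto its side, well above the bench (height (world z) of casting above 0.15 m and angle between casting's own z axis and vertical above 1.05 rad), for 0.2 s.
At the end, for the whole second after the job is handed in: The casting is held by the fingers alone, its underside's centre more than 150 mm above the bench, lying on its side (its axis within 30 degrees of level), still, and the clamp arm is open (more than 1.0 rad) (all of step 3 and angle between casting's own z axis and vertical below 2.1 rad and contact force between the fingers and casting above 0.5 N and contact force between jig and casting below 0.1 N and linear speed of casting below 0.03 m/s and angular speed of casting below 0.3 rad/s and value of joint clamp_arm above 1 rad); the arm keeps its last pose, push and grip.
It fails at once if the soft casting is squeezed or pushed too hard (more than 20 N a finger) (contact force between the fingers and casting above 40 N).
It fails at once if the casting is tipped by more than 20 degrees while it is still in the mould (z of casting in the frame of pocket below 0.016 m and horizontal distance between casting and pocket below 0.05 m and angle between casting's own z axis and vertical above 0.35 rad).
It fails at once if the loose mould half is moved (distance of mould_top from where it was at the start of the episode above 0.015 m).
It fails at once if the cup is moved or tipped (distance of cup_pink from where it was at the start of the episode above 0.015 m or angle between cup_pink's own z axis and vertical above 0.3 rad).
It fails at once if the syringe is moved (distance of syringe from where it was at the start of the episode above 0.015 m).
It also fails if it takes over 48 s, if anything falls off the work surface, if the arm or the gripper's body presses on something with over 40 N, if the wrist force passes 120 N, or if a joint passes its speed limit or range.

## Working session

There is one attempt and no reset: what is moved stays moved. The work goes in short steps, Python scripts to look and compute and a shell command to move; the robot and the scene stay as the last step left them, time stands still between calls to the robot, and variables do not carry over. Pictures are saved under pics/ and viewed, at most 10 in all, crops included, and the job is handed in when it is done.

```bash
mkdir -p pics; cat > h.py <<'E'
import numpy as np, cv2
from station import r, vision
def world(cam,u,v,d):
    m=vision.camera_model(cam); f=240/np.tan(np.radians(m["vertical_fov"])/2)
    E=np.array(m["extrinsics"]); p=np.stack([(u-m["cx"])/f*d,(v-m["cy"])/f*d,d],-1)
    return p@E[:3,:3].T+E[:3,3]
def pix(cam,P):
    m=vision.camera_model(cam); f=240/np.tan(np.radians(m["vertical_fov"])/2)
    E=np.array(m["extrinsics"]); p=(np.array(P)-E[:3,3])@E[:3,:3]
    return p[...,0]/p[...,2]*f+m["cx"],p[...,1]/p[...,2]*f+m["cy"]
E
python3 - <<'E'
from h import *
for c in("top","side"):
    im,d=vision.capture(c); cv2.imwrite(f"pics/{c}0.png",im[:,:,::-1]); np.save(f"{c}d.npy",d)
    print(c,np.round(vision.camera_model(c)["extrinsics"],3).tolist())
    for t in("casting","handle_grip","jig","mould_top","cup_pink","syringe"):
        for o in vision.cut_out(c,t):
            m=o["region"]&(d>0); v,u=np.nonzero(m)
            P=world(c,u,v,d[m]) if m.any() else np.zeros((1,3))
            print(c,t,round(o["conf"],2),np.round(o["uv"]),m.sum(),np.round(np.median(P,0),3),np.round(P.min(0),3),np.round(P.max(0),3))
print(r.sense()["time_s"])
E
```

```text
top [[0.014, -0.995, 0.095, 0.414], [-1.0, -0.013, 0.005, -0.142], [-0.004, -0.095, -0.995, 1.212], [0.0, 0.0, 0.0, 1.0]]
top casting 0.98 [446. 269.] 634 [ 0.443 -0.445  0.016] [ 0.408 -0.488 -0.003] [ 0.478 -0.417  0.063]
top casting 0.88 [340. 257.] 333 [ 0.48  -0.184  0.031] [ 0.457 -0.212  0.018] [ 0.511 -0.159  0.088]
top casting 0.71 [276. 236.] 371 [ 0.53  -0.034  0.012] [ 0.505 -0.058 -0.005] [ 0.56  -0.005  0.048]
top casting 0.56 [281. 284.] 668 [ 0.413 -0.037  0.016] [ 0.377 -0.07  -0.003] [0.451 0.002 0.064]
top handle_grip 0.6 [389. 250.] 53 [ 0.495 -0.281  0.175] [ 0.489 -0.289  0.107] [ 0.502 -0.276  0.182]
top jig 0.64 [366. 252.] 4626 [ 0.49  -0.251  0.013] [ 0.411 -0.374 -0.004] [ 0.571 -0.114  0.182]
top cup_pink 0.89 [435. 188.] 702 [ 0.655 -0.425  0.048] [ 0.619 -0.48  -0.006] [ 0.701 -0.39   0.087]
top syringe 0.77 [226. 298.] 368 [0.365 0.106 0.02 ] [ 0.337  0.054 -0.012] [0.4   0.169 0.028]
side [[-0.986, -0.119, 0.119, 0.42], [-0.168, 0.636, -0.753, 0.546], [0.014, -0.762, -0.647, 0.73], [0.0, 0.0, 0.0, 1.0]]
side casting 0.85 [302. 325.] 562 [ 0.532 -0.022  0.014] [ 0.507 -0.058 -0.001] [ 0.561 -0.002  0.046]
side casting 0.66 [363. 335.] 1093 [ 0.414 -0.02   0.018] [ 0.378 -0.059  0.   ] [0.45  0.005 0.062]
side casting 0.57 [366. 207.] 537 [ 0.444 -0.438  0.017] [ 0.408 -0.536 -0.002] [ 0.48  -0.414  0.06 ]
side casting 0.56 [342. 267.] 338 [ 0.484 -0.177  0.034] [ 0.458 -0.206  0.025] [ 0.511 -0.162  0.065]
side handle_grip 0.57 [338. 204.] 197 [ 0.497 -0.278  0.138] [ 0.491 -0.283  0.059] [ 0.504 -0.273  0.18 ]
side mould_top 0.8 [242. 366.] 1468 [0.621 0.083 0.022] [0.578 0.028 0.001] [0.67  0.125 0.027]
side cup_pink 0.86 [284. 196.] 749 [ 0.651 -0.402  0.054] [ 0.622 -0.456 -0.003] [ 0.684 -0.388  0.082]
side syringe 0.77 [384. 408.] 945 [0.369 0.123 0.02 ] [ 0.338  0.05  -0.002] [0.402 0.173 0.027]
0.7
```

```bash
python3 - <<'E'
import cv2
im=cv2.imread("pics/top0.png")
cv2.imwrite("pics/topc.png",cv2.resize(im[150:330,200:480],None,fx=2.85,fy=2.85,interpolation=3))
E
```

```text
(no output)
```

View pics/topc.png

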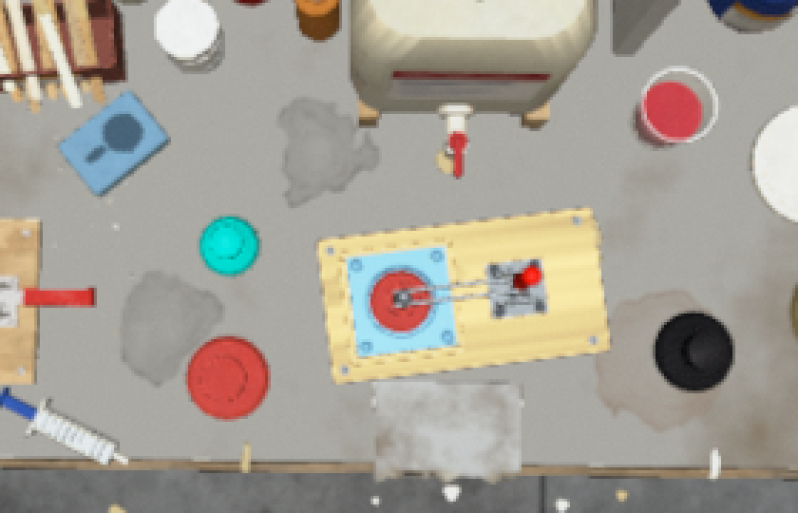

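View pics/side0.png

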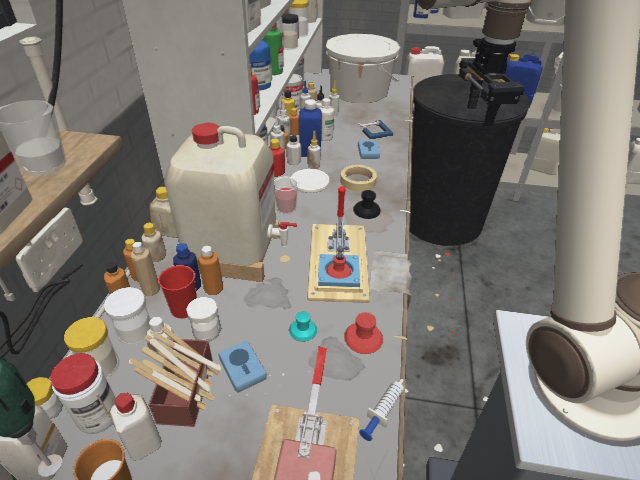

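Candidates (top picture): red (340,257), big red (281,284), black (446,269), turquoise (276,236). Black and turquoise are excluded. Of the two reds, the one at (340,257) is smaller (foot about 55 mm against 73 mm) and sits in the blue mould, so it is the casting. The enlarged crop confirms it, at crop (400,300). The clamp beside it has its handle at crop (530,275); the other clamp, lower left, is a decoy.

```bash
cat >> h.py <<'E'
from scipy.spatial.transform import Rotation as R
def goal(P,Rg,S=None):
    "shift (mm) and turn (deg) in the tool's axes to tip position P"
    s=S or r.sense(); R0=np.array(s["ee_rot"])
    tcp=np.array(P)-Rg[:,2]*r.nose_length
    return np.round(R0.T@(tcp-np.array(s["tcp_pos"]))*1000,1),np.round(R.from_matrix(R0.T@Rg).as_rotvec(degrees=True),2)
E
python3 - <<'E'
from h import *
for c in("top","side"):
    im=cv2.imread(f"pics/{c}0.png"); d=np.load(f"{c}d.npy"); hsv=cv2.cvtColor(im,cv2.COLOR_BGR2HSV)
    v,u=np.mgrid[:480,:640]; P=world(c,u,v,d)
    near=np.hypot(P[...,0]-.485,P[...,1]+.24)<.2
    def fit(m,name):
        m=cv2.morphologyEx(m.astype(np.uint8),cv2.MORPH_OPEN,np.ones((3,3)))>0
        q=P[m]; (cx,cy),wh,a=cv2.minAreaRect((q[:,:2]*1000).astype(np.float32))
        print(c,name,m.sum(),np.round([cx,cy,*wh,a],1),np.round(np.median(q,0),3))
    h=hsv[...,0]
    fit(near&(d>0)&(h>90)&(h<115)&(hsv[...,1]>70)&(P[...,2]>.025)&(P[...,2]<.045),"mould")
    fit(near&(d>0)&(h>15)&(h<32)&(hsv[...,1]>60)&(P[...,2]>.004)&(P[...,2]<.02),"board")
    red=near&(d>0)&((h<8)|(h>172))&(hsv[...,1]>130)&(P[...,2]>.015)
    q=P[red&(P[...,2]<.09)]; q=q[(np.hypot(q[:,0]-.484,q[:,1]+.183)<.04)]; print(c,"cast",len(q),(q.min(0)+q.max(0))/2)
    q=P[red&(P[...,2]>.12)]; q=q[np.hypot(q[:,0]-.495,q[:,1]+.28)<.04]; print("handle",len(q),np.median(q,0),q.min(0),q.max(0))
E
```

```text
top mould 651 [ 484.2 -186.3   85.2   84.3    7.2] [ 0.482 -0.181  0.034]
top board 2737 [ 491.6 -244.1  129.7  249.5    7.6] [ 0.493 -0.282  0.012]
top cast 254 [ 0.4841083  -0.18616232  0.05017562]
handle 46 [ 0.49540767 -0.28042262  0.17545038] [ 0.49054683 -0.288726    0.12197219] [ 0.50452935 -0.27581665  0.18153933]
side mould 760 [ 483.5 -185.5   86.3   90.4    7.3] [ 0.478 -0.168  0.034]
side board 2126 [ 548.1 -234.8  243.9  252.3    7.6] [ 0.485 -0.25   0.012]
side cast 339 [ 0.48342989 -0.18344453  0.04542974]
handle 124 [ 0.49597605 -0.27800748  0.1545541 ] [ 0.49075211 -0.28589235  0.12128397] [ 0.50205026 -0.27362904  0.18061535]
```

```bash
cat >> h.py <<'E'
a=np.radians(7.4); jx=np.array([np.cos(a),np.sin(a),0]); jy=np.array([-np.sin(a),np.cos(a),0]); Z=np.array([0,0,1.])
PO=np.array([.484,-.186,.020]); PV=np.array([.4965,-.282,.052])
def down(s): return np.column_stack([np.cross(s*jx,-Z),s*jx,-Z])
E
python3 - <<'E'
from h import *
s=r.sense(); print(np.round(s["ee_rot"],3).tolist(),s["gripper_width"],r.nose_length)
for k in(1,-1):
    print(k,*goal(PV+.042*jy+.171*Z,down(k)))
E
```

```text
[[-0.951, -0.311, 0.0], [-0.311, 0.951, -0.0], [-0.0, -0.0, -1.0]] 0.9968264512257791 0.1822
1 [-392.1  244.    -0.4] [ -0.    0.  100.7]
-1 [-392.1  244.    -0.4] [ -0.   -0.  -79.3]
```

```bash
python3 -m creep '[[-1,-32,20,0,0,0,-6],[-1,-65,41,0,0,0,-13],[-1,-98,61,0,0,0,-20],[-1,-131,82,0,0,0,-27],[-1,-163,102,0,0,0,-33],[-1,-196,122,0,0,0,-40],[-1,-229,143,0,0,0,-46],[-1,-261,163,0,0,0,-53]]' && python3 -c "
from h import *
print(*goal(PV+.042*jy+.171*Z,down(-1)))"
```

```text
time_s: 1.37
tcp_pos: [0.3924, -0.3563, 0.4051]
ee_rot: [[-0.319, -0.948, 0.001], [-0.948, 0.319, -0.0], [0.0, -0.001, -1.0]]
wrist_force: [0.6, -0.1, -1.0]
gripper_width: 0.479
gripper_force: 0.0
[-1.414e+02 -5.650e+01 -1.000e-01] [-4.000e-02 -2.000e-02 -2.598e+01]
```

```bash
python3 -m creep '[[-1,-30,-12,0,0,0,-6],[-1,-60,-24,0,0,0,-12],[-1,-95,-38,0,0,0,-18],[-1,-125,-50,0,0,0,-24],[-1,-141,-56,0,0,0,-26],[-1,-141,-56,25,0,0,-26],[-1,-141,-56,50,0,0,-26],[-1,-141,-56,72,0,0,-26]]' && python3 -m creep '[[-1,0,0,0,0,0,0],[-1,0,0,0,0,0,0]]' && python3 - <<'E'
from h import *
s=r.sense(); Rt=np.array(s["ee_rot"]); print(Rt.T@jy)
t=np.array(s["tcp_pos"])+Rt[:,2]*r.nose_length-PV
print("tip rel pivot",np.round([t@jx,t@jy,t[2]],4))
for ph in(0,8,16,24,32,40,48,56,64,72,78,84):
    p=np.radians(ph); sl=.095
    T=np.array([-np.sin(p)*sl+.0075*np.cos(p)+.0095,np.cos(p)*sl+.0075*np.sin(p)])
    print(ph,goal(PV+T[0]*jy+T[1]*Z,down(-1))[0])
im,d=vision.capture("side"); cv2.imwrite("pics/s1.png",cv2.resize(im[120:360,200:480],None,fx=2.5,fy=2.5,interpolation=3)[:,:,::-1])
E
```

```text
time_s: 2.03
tcp_pos: [0.4904, -0.2421, 0.3319]
ee_rot: [[0.125, -0.992, 0.001], [-0.992, -0.125, 0.0], [-0.0, -0.001, -1.0]]
wrist_force: [0.8, 0.6, -0.6]
gripper_width: 0.011
gripper_force: 0.0
time_s: 2.2
tcp_pos: [0.4903, -0.2429, 0.3323]
ee_rot: [[0.124, -0.992, -0.002], [-0.992, -0.124, -0.0], [-0.0, 0.002, -1.0]]
wrist_force: [-0.5, -0.0, 0.5]
gripper_width: 0.008
gripper_force: 0.0
[-9.99987656e-01  4.96373800e-03  2.22598136e-04]
tip rel pivot [-0.0015  0.0397  0.0981]
0 [22.6 -1.2  3.1]
8 [35.9 -1.3  3. ]
16 [49.1 -1.4  4.7]
24 [61.9 -1.5  8.2]
32 [74.1 -1.5 13.5]
40 [85.4 -1.6 20.5]
48 [95.7 -1.7 28.9]
56 [104.7  -1.7  38.7]
64 [112.2  -1.8  49.7]
72 [118.2  -1.9  61.6]
78 [121.5  -1.9  71. ]
84 [123.8  -1.9  80.7]
```

View pics/s1.png

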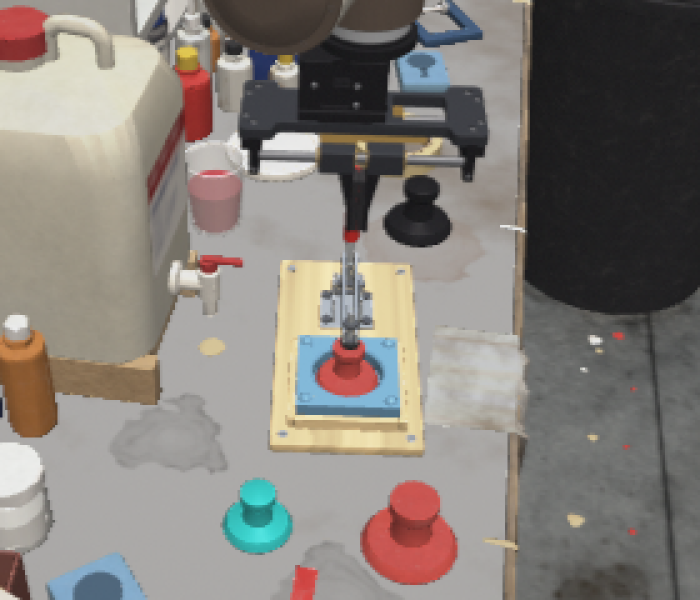

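The closed fingers are at (355,200) in the crop, just on the mould side of the handle (350,236), and centred on it. Now I push along the arc.

```bash
python3 -m creep '[[-1,15,-1,3,0,0,0],[-1,23,-1,3,0,0,0],[-1,30,-1,3,0,0,0],[-1,36,-1,3,0,0,0],[-1,43,-1,4,0,0,0],[-1,49,-1,5,0,0,0],[-1,56,-1,6,0,0,0],[-1,62,-1,8,0,0,0]]' && python3 - <<'E'
from h import *
s=r.sense(); Rt=np.array(s["ee_rot"])
t=np.array(s["tcp_pos"])+Rt[:,2]*r.nose_length-PV
print("tip rel pivot",np.round([t@jx,t@jy,t[2]],4), s["wrist_force"])
for ph in(32,40,48,56,64,72,78,84):
    p=np.radians(ph); sl=.095
    T=np.array([-np.sin(p)*sl+.0075*np.cos(p)+.0095,np.cos(p)*sl+.0075*np.sin(p)])
    print(ph,goal(PV+T[0]*jy+T[1]*Z,down(-1))[0])
E
```

```text
time_s: 2.92
tcp_pos: [0.499, -0.3049, 0.3248]
ee_rot: [[0.123, -0.992, 0.0], [-0.992, -0.123, -0.0], [0.0, -0.0, -1.0]]
wrist_force: [-0.4, -0.0, -0.1]
gripper_width: 0.007
gripper_force: 0.2
tip rel pivot [-0.0005 -0.0231  0.0906] [-0.40526938 -0.01586819 -0.06626205]
32 [11.4 -0.6  6. ]
40 [22.8 -0.6 13. ]
48 [33.  -0.7 21.4]
56 [42.  -0.7 31.2]
64 [49.6 -0.8 42.2]
72 [55.5 -0.8 54.1]
78 [58.8 -0.8 63.5]
84 [61.2 -0.8 73.2]
```

```bash
python3 -m creep '[[-1,11,-1,6,0,0,0],[-1,23,-1,13,0,0,0],[-1,33,-1,21,0,0,0],[-1,42,-1,31,0,0,0],[-1,50,-1,42,0,0,0],[-1,55,-1,54,0,0,0],[-1,59,-1,63,0,0,0],[-1,60,-1,68,0,0,0]]' && python3 -m creep '[[-1,0,0,0,0,0,0],[-1,0,0,0,0,0,0]]' && python3 - <<'E'
from h import *
im,d=vision.capture("side"); cv2.imwrite("pics/s2.png",cv2.resize(im[120:360,200:480],None,fx=2.5,fy=2.5,interpolation=3)[:,:,::-1])
E
```

```text
time_s: 3.58
tcp_pos: [0.5069, -0.3641, 0.2543]
ee_rot: [[0.123, -0.992, -0.003], [-0.992, -0.123, 0.001], [-0.002, 0.003, -1.0]]
wrist_force: [0.5, 0.6, -0.6]
gripper_width: 0.001
gripper_force: 0.0
time_s: 3.75
tcp_pos: [0.5074, -0.3635, 0.2565]
ee_rot: [[0.124, -0.992, -0.001], [-0.992, -0.124, 0.0], [-0.0, 0.001, -1.0]]
wrist_force: [-0.2, 0.6, 0.4]
gripper_width: 0.006
gripper_force: 0.0
```

View pics/s2.png

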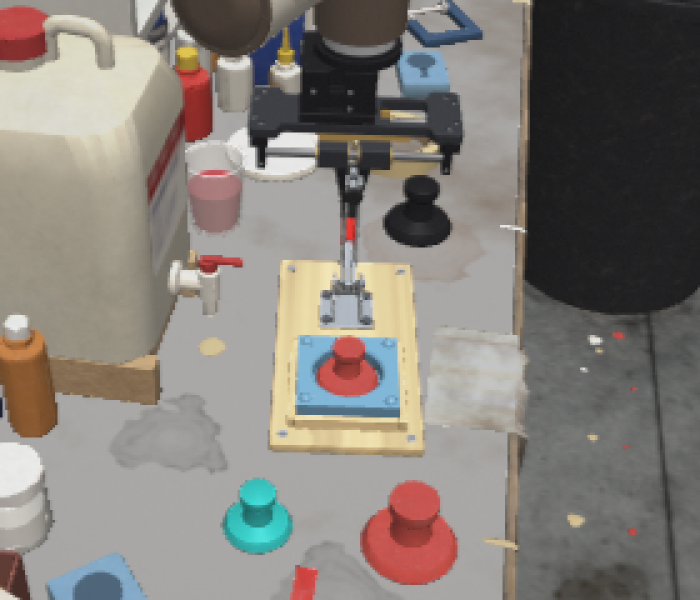

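The clamp arm is upright (around (353,185)) with the handle pushed over behind it. The casting is still seated at (348,370). Next I measure the head and go up and over.

```bash
python3 - <<'E'
from h import *
v,u=np.mgrid[:480,:640]
for c in("side","top"):
    im,d=vision.capture(c); hsv=cv2.cvtColor(im,cv2.COLOR_RGB2HSV); P=world(c,u,v,d); h=hsv[...,0]
    m=(d>0)&((h<8)|(h>172))&(hsv[...,1]>120)&(np.hypot(P[...,0]-.484,P[...,1]+.186)<.045)
    q=P[m&(P[...,2]>.061)&(P[...,2]<.075)]; print(c,len(q),np.round([q.min(0),q.max(0),(q.min(0)+q.max(0))/2,np.median(q,0)],4).tolist())
    print(np.unique((P[m][:,2]*1000).astype(int),return_counts=True))
s=r.sense(); print(goal(PO+.19*Z,down(-1)), s["joints"])
E
python3 -m creep '[[-1,0,0,-30,0,0,0],[-1,0,0,-65,0,0,0],[-1,0,0,-100,0,0,0],[-1,0,0,-130,0,0,0],[-1,0,0,-130,0,0,0]]'
python3 -c "
from h import *
print(goal(PO+.19*Z,down(-1)))"
```

```text
side 81 [[0.4711, -0.199, 0.0611], [0.4955, -0.1704, 0.0661], [0.4833, -0.1847, 0.0636], [0.4834, -0.184, 0.0635]]
(array([25, 27, 28, 29, 30, 31, 32, 33, 34, 35, 36, 37, 38, 39, 40, 41, 42,
       43, 44, 45, 46, 47, 48, 49, 50, 54, 55, 56, 57, 58, 59, 60, 61, 62,
       63, 64, 65, 66]), array([ 2,  8, 10, 26, 38, 33, 35, 33, 12,  6,  5,  7,  8,  5,  2,  5,  1,
        5,  3,  5,  4,  4,  3,  3,  2,  1,  6,  4,  4,  4,  5,  5, 17, 20,
       19, 17,  7,  1]))
time_s: 4.32
tcp_pos: [0.5083, -0.3641, 0.3959]
ee_rot: [[0.125, -0.992, 0.014], [-0.992, -0.125, -0.008], [0.01, -0.013, -1.0]]
wrist_force: [0.0, 0.2, 0.5]
gripper_width: 0.008
gripper_force: 0.0
(array([-179.7,    1.8,    1.9]), array([-0.74, -0.58, -0.21]))Traceback (most recent call last):
  File "<stdin>", line 6, in <module>
    return umr_minimum(a, axis, None, out, keepdims, initial, where)
ValueError: zero-size array to reduction operation minimum which has no identity
```

```bash
python3 -m creep '[[0.4,-40,0,0,0,0,0],[0.4,-80,1,0,0,0,0],[0.4,-120,1,0,0,0,0],[0.4,-160,2,0,0,0,0],[0.4,-180,2,0,0,0,0],[0.4,-180,2,0,0,0,0],[0.4,-180,2,0,0,0,0]]'
python3 - <<'E'
from h import *
v,u=np.mgrid[:480,:640]
print(goal([.4835,-.185,.045],down(-1)))
im,d=vision.capture("side"); hsv=cv2.cvtColor(im,cv2.COLOR_RGB2HSV); P=world("side",u,v,d); h=hsv[...,0]
m=(d>0)&((h<8)|(h>172))&(hsv[...,1]>120)&(np.hypot(P[...,0]-.484,P[...,1]+.186)<.045)
q=P[m&(P[...,2]>.061)&(P[...,2]<.075)]
if len(q): print(len(q),np.round([(q.min(0)+q.max(0))/2,np.median(q,0)],4).tolist())
cv2.imwrite("pics/s3.png",cv2.resize(im[120:360,200:480],None,fx=2.5,fy=2.5,interpolation=3)[:,:,::-1])
E
```

```text
time_s: 4.9
tcp_pos: [0.4829, -0.1841, 0.3878]
ee_rot: [[0.126, -0.992, 0.002], [-0.992, -0.126, -0.0], [0.001, -0.002, -1.0]]
wrist_force: [0.5, -0.9, 1.3]
gripper_width: 0.447
gripper_force: 0.0
(array([ 9.000e-01, -1.000e-01,  1.606e+02]), array([-0.13, -0.03, -0.14]))
83 [[0.4841, -0.1853, 0.0637], [0.4833, -0.1835, 0.0631]]
```

View pics/s3.png

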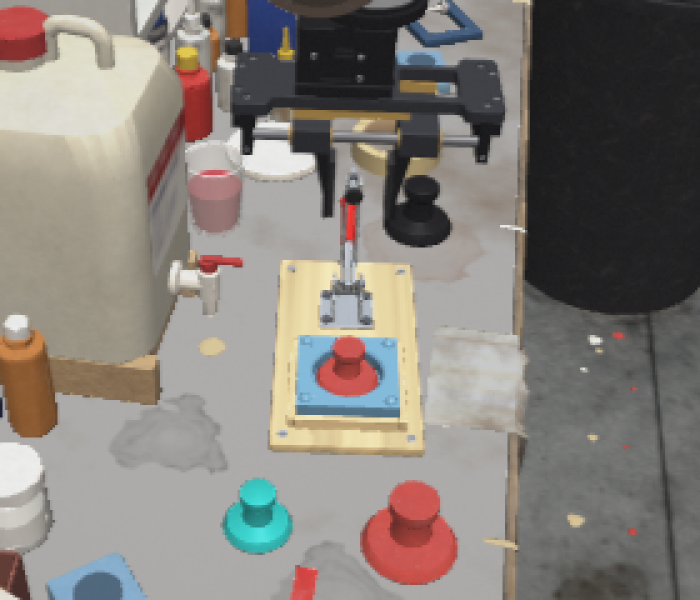

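The arm stays open and the fingers hang centred above the casting's head (348,350). Now I go down.

```bash
python3 -m creep '[[0.4,0,0,35,0,0,0],[0.4,0,0,70,0,0,0],[0.4,1,0,105,0,0,0],[0.4,1,0,130,0,0,0],[0.4,1,0,150,0,0,0],[0.4,1,0,160,0,0,0],[0.4,1,0,160,0,0,0],[0.4,1,0,160,0,0,0]]'
python3 -c "
from h import *
print(goal([.4835,-.185,.045],down(-1)))"
python3 -m creep '[[0,0,0,0,0,0,0],[-0.15,0,0,0,0,0,0],[-0.25,0,0,0,0,0,0],[-0.25,0,0,0,0,0,0],[-0.25,0,0,0,0,0,0],[-0.28,0,0,0,0,0,0],[-0.28,0,0,0,0,0,0]]'
```

```text
time_s: 5.62
tcp_pos: [0.4837, -0.187, 0.2269]
ee_rot: [[0.123, -0.992, 0.0], [-0.992, -0.123, -0.0], [0.0, -0.0, -1.0]]
wrist_force: [1.0, 0.2, 1.1]
gripper_width: 0.699
gripper_force: 0.0
(array([-2. , -0. , -0.3]), array([-0.01, -0.02, -0.35]))
time_s: 6.2
tcp_pos: [0.4832, -0.1862, 0.2269]
ee_rot: [[0.124, -0.992, 0.0], [-0.992, -0.124, -0.0], [0.0, -0.0, -1.0]]
wrist_force: [-0.1, -0.0, -0.3]
gripper_width: 0.373
gripper_force: 0.0
```

```bash
for i in 1; do python3 -m creep '[[-0.32,0,0,0,0,0,0],[-0.32,0,0,0,0,0,0],[-0.32,0,0,0,0,0,0]]' | tail -3; python3 -m creep '[[-0.35,0,0,0,0,0,0],[-0.35,0,0,0,0,0,0],[-0.35,0,0,0,0,0,0]]' | tail -3;  python3 -m creep '[[-0.37,0,0,0,0,0,0],[-0.37,0,0,0,0,0,0],[-0.37,0,0,0,0,0,0]]'| tail -3; done
```

```text
wrist_force: [-0.3, -0.7, -0.4]
gripper_width: 0.342
gripper_force: 0.0
wrist_force: [-0.0, 0.9, -0.2]
gripper_width: 0.33
gripper_force: 0.0
wrist_force: [-0.4, -0.1, -0.8]
gripper_width: 0.316
gripper_force: 0.2
```

```bash
python3 -m creep '[[-0.38,0,0,0,0,0,0],[-0.38,0,0,0,0,0,0],[-0.38,0,0,0,0,0,0]]' | tail -3; python3 -m creep '[[-0.39,0,0,0,0,0,0],[-0.39,0,0,0,0,0,0],[-0.39,0,0,0,0,0,0]]' | tail -3
```

```text
wrist_force: [-0.3, 0.6, 0.4]
gripper_width: 0.304
gripper_force: 0.2
wrist_force: [0.9, -0.4, 0.8]
gripper_width: 0.307
gripper_force: 1.6
```

```bash
python3 -m creep '[[-0.4,0,0,0,0,0,0],[-0.4,0,0,0,0,0,0],[-0.4,0,0,0,0,0,0]]' | tail -2; python3 -m creep '[[-0.41,0,0,0,0,0,0],[-0.41,0,0,0,0,0,0],[-0.41,0,0,0,0,0,0]]' | tail -2;  python3 -m creep '[[-0.42,0,0,0,0,0,0],[-0.42,0,0,0,0,0,0],[-0.42,0,0,0,0,0,0]]' | tail -2
```

```text
gripper_width: 0.302
gripper_force: 5.0
gripper_width: 0.298
gripper_force: 9.8
gripper_width: 0.292
gripper_force: 15.6
```

The force rises about 5 N per 0.01, so I ease back to about 11 N and lift straight up.

```bash
python3 -m creep '[[-0.412,0,0,0,0,0,0],[-0.412,0,0,0,0,0,0],[-0.412,0,0,-3,0,0,0],[-0.412,0,0,-8,0,0,0],[-0.412,0,0,-14,0,0,0],[-0.412,0,0,-22,0,0,0],[-0.412,0,0,-30,0,0,0],[-0.412,0,0,-40,0,0,0]]'; python3 -m creep '[[-0.412,0,0,-10,0,0,0],[-0.412,0,0,-20,0,0,0],[-0.412,0,0,-30,0,0,0],[-0.412,0,0,-40,0,0,0],[-0.412,0,0,-50,0,0,0],[-0.412,0,0,-60,0,0,0],[-0.412,0,0,-60,0,0,0]]'; python3 - <<'E'
from h import *
im,d=vision.capture("side"); cv2.imwrite("pics/s4.png",cv2.resize(im[120:360,200:480],None,fx=2.5,fy=2.5,interpolation=3)[:,:,::-1])
print(r.sense()["joints"])
E
```

```text
time_s: 8.87
tcp_pos: [0.4831, -0.1862, 0.2675]
ee_rot: [[0.123, -0.992, -0.0], [-0.992, -0.123, 0.0], [-0.0, 0.0, -1.0]]
wrist_force: [-0.8, 0.3, -1.2]
gripper_width: 0.298
gripper_force: 11.1
time_s: 9.45
tcp_pos: [0.4839, -0.1864, 0.3293]
ee_rot: [[0.124, -0.992, 0.005], [-0.992, -0.124, -0.001], [0.002, -0.004, -1.0]]
wrist_force: [-0.3, 0.4, -0.2]
gripper_width: 0.299
gripper_force: 11.1
[-3.10484115e+00  1.58308526e+01 -2.08185007e+01  7.88898250e-03
 -5.31919023e+01  1.01999310e+01]
```

View pics/s4.png

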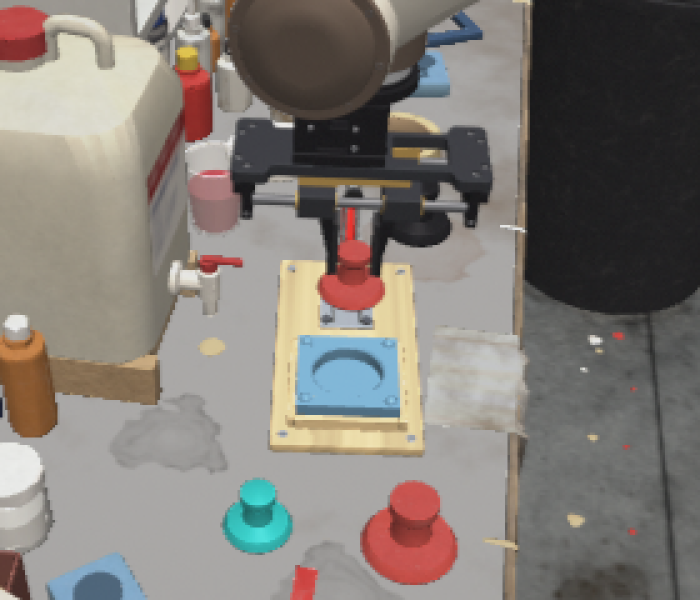

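The casting is out, upright and held (crop (352,270)), and the clamp is still open. Now I plan the turn, first checking the wrist by fitting a simple model to the joints.

```bash
python3 - <<'E'
from h import *
import itertools
from scipy.optimize import least_squares
s=r.sense(); q=np.array(s["joints"]); R0=np.array(s["ee_rot"])
E=lambda ax,an:R.from_euler(ax,an,degrees=True).as_matrix()
def wr(q,s4,s6): return E('z',q[0])@E('y',q[1]-q[2])@E('x',s4*q[3])@E('y',-q[4])@E('x',s6*q[5])
qs=np.array([-57.09,22.042,.453,0,-68.411,-14.817]); Rs=np.array([[-.951,-.311,0],[-.311,.951,0],[0,0,-1.]])
for s6 in(1,-1):
    C=wr(q,1,s6).T@R0; C2=wr(qs,1,s6).T@Rs
    print("s6",s6,np.round(C,2).tolist(),np.round(C2,2).tolist())
    for yaw,tilt,ax in itertools.product((0,90,-90),(85,-85),'xy'):
        G=R0@E('z',yaw)@E(ax,tilt)
        for g in((90,-90,0),(-90,-90,0),(90,-90,120),(-90,-90,-120)):
            f=least_squares(lambda p:(wr([*q[:3],*p],1,s6)@C-G).ravel(),g)
            if f.cost<1e-4 and -171<f.x[1]<-10 and abs(f.x[2])<175: print(yaw,ax,tilt,np.round(f.x),"toolz",np.round(G[:,2],2))
E
```

```text
s6 1 [[-0.0, -0.0, 1.0], [-0.94, -0.35, -0.0], [0.35, -0.94, 0.0]] [[0.0, 0.0, 1.0], [-0.87, 0.49, -0.0], [-0.49, -0.87, 0.0]]
0 x 85 [ 161.  -33. -145.] toolz [ 0.99  0.12 -0.08]
0 x 85 [-199.  -33. -145.] toolz [ 0.99  0.12 -0.08]
0 y 85 [-92. -79.  57.] toolz [ 0.12 -0.99 -0.09]
0 y 85 [-92. -79.  57.] toolz [ 0.12 -0.99 -0.09]
0 y 85 [268. -79.  57.] toolz [ 0.12 -0.99 -0.09]
0 y 85 [-92. -79.  57.] toolz [ 0.12 -0.99 -0.09]
0 x -85 [ -15. -137.    8.] toolz [-0.99 -0.12 -0.09]
0 x -85 [ -15. -137.    8.] toolz [-0.99 -0.12 -0.09]
0 x -85 [ -15. -137.    8.] toolz [-0.99 -0.12 -0.09]
0 x -85 [ -15. -137.    8.] toolz [-0.99 -0.12 -0.09]
0 y -85 [ 80. -95. -17.] toolz [-0.12  0.99 -0.09]
0 y -85 [ 80. -95. -17.] toolz [-0.12  0.99 -0.09]
0 y -85 [ 80. -95. -17.] toolz [-0.12  0.99 -0.09]
0 y -85 [ 80. -95. -17.] toolz [-0.12  0.99 -0.09]
90 x 85 [-92. -79. 147.] toolz [ 0.12 -0.99 -0.09]
90 x 85 [-92. -79. 147.] toolz [ 0.12 -0.99 -0.09]
90 y 85 [ -15. -137.   98.] toolz [-0.99 -0.12 -0.09]
90 y 85 [ -15. -137.   98.] toolz [-0.99 -0.12 -0.09]
90 y 85 [ -15. -137.   98.] toolz [-0
[... 2362 characters left out ...]
90 y -85 [161. -33.  75.] toolz [ 0.99  0.12 -0.08]
-90 x 85 [ 80. -95. 128.] toolz [-0.12  0.99 -0.09]
-90 x 85 [ 80. -95. 128.] toolz [-0.12  0.99 -0.09]
-90 y 85 [ 161.  -33. -105.] toolz [ 0.99  0.12 -0.08]
-90 y 85 [-199.  -33. -105.] toolz [ 0.99  0.12 -0.08]
-90 y 85 [-199.  -33. -105.] toolz [ 0.99  0.12 -0.08]
-90 x -85 [268. -79.  53.] toolz [ 0.12 -0.99 -0.09]
-90 x -85 [-92. -79.  53.] toolz [ 0.12 -0.99 -0.09]
-90 x -85 [-92. -79.  53.] toolz [ 0.12 -0.99 -0.09]
-90 x -85 [-92. -79.  53.] toolz [ 0.12 -0.99 -0.09]
-90 y -85 [ -15. -137.  102.] toolz [-0.99 -0.12 -0.09]
-90 y -85 [ -15. -137.  102.] toolz [-0.99 -0.12 -0.09]
-90 y -85 [ -15. -137.  102.] toolz [-0.99 -0.12 -0.09]
```

```bash
python3 -m creep '[[-0.412,0,0,-8,0,0,5],[-0.412,0,0,-15,0,0,11],[-0.412,0,0,-22,0,0,17],[-0.412,0,0,-30,0,0,23],[-0.412,0,0,-38,0,0,29],[-0.412,0,0,-44,0,0,35],[-0.412,0,0,-50,0,0,41],[-0.412,0,0,-50,0,0,46]]';python3 -m creep '[[-0.412,0,0,0,0,0,6],[-0.412,0,0,0,0,0,12],[-0.412,0,0,0,0,0,18],[-0.412,0,0,0,0,0,24],[-0.412,0,0,0,0,0,30],[-0.412,0,0,0,0,0,36],[-0.412,0,0,0,0,0,41],[-0.412,0,0,0,0,0,44]]'; python3 -m creep '[[-0.412,0,0,0,-3,0,0],[-0.412,0,0,0,-7,0,0],[-0.412,0,0,0,-12,0,0],[-0.412,0,0,0,-17,0,0],[-0.412,0,0,0,-22,0,0],[-0.412,0,0,0,-27,0,0],[-0.412,0,0,0,-31,0,0],[-0.412,0,0,0,-34,0,0]]'; python3 -c "
from h import *
print(np.round(r.sense()['joints']))"
```

```text
time_s: 10.17
tcp_pos: [0.4834, -0.1863, 0.3772]
ee_rot: [[-0.632, -0.775, 0.001], [-0.775, 0.632, -0.0], [-0.0, -0.001, -1.0]]
wrist_force: [0.4, -0.3, -0.0]
gripper_width: 0.302
gripper_force: 11.1
time_s: 10.83
tcp_pos: [0.483, -0.1862, 0.3759]
ee_rot: [[-0.993, -0.119, -0.002], [-0.119, 0.993, 0.001], [0.002, 0.001, -1.0]]
wrist_force: [-0.0, -0.5, 0.7]
gripper_width: 0.293
gripper_force: 11.1
time_s: 11.5
tcp_pos: [0.4834, -0.1865, 0.376]
ee_rot: [[-0.992, -0.101, -0.07], [-0.123, 0.821, 0.558], [0.001, 0.563, -0.827]]
wrist_force: [0.1, -0.4, -0.7]
gripper_width: 0.296
gripper_force: 11.0
[-13.  17.  -2. -32. -85. -63.]
```

```bash
python3 -m creep '[[-0.412,0,0,0,-3,0,0],[-0.412,0,0,0,-7,0,0],[-0.412,0,0,0,-11,0,0],[-0.412,0,0,0,-15,0,0],[-0.412,0,0,0,-19,0,0],[-0.412,0,0,0,-23,0,0],[-0.412,0,0,0,-26,0,0],[-0.412,0,0,0,-28,0,0]]'; python3 -m creep '[[-0.412,0,0,0,-3,0,0],[-0.412,0,0,0,-7,0,0],[-0.412,0,0,0,-11,0,0],[-0.412,0,0,0,-15,0,0],[-0.412,0,0,0,-19,0,0],[-0.412,0,0,0,-22,0,0],[-0.412,0,0,0,-24,0,0],[-0.412,0,0,0,-24,0,0]]'; python3 -m creep '[[-0.412,0,0,0,0,0,0],[-0.412,0,0,0,0,0,0],[-0.412,0,0,0,0,0,0],[-0.412,0,0,0,0,0,0],[-0.412,0,0,0,0,0,0],[-0.412,0,0,0,0,0,0],[-0.412,0,0,0,0,0,0],[-0.412,0,0,0,0,0,0]]' ;python3 - <<'E'
from h import *
s=r.sense(); print(np.round(s['joints']),np.abs(s["joint_velocities"]).max())
im,d=vision.capture("side"); cv2.imwrite("pics/s5.png",im[:,:,::-1])
E
```

```text
time_s: 12.17
tcp_pos: [0.4833, -0.1866, 0.3757]
ee_rot: [[-0.992, -0.056, -0.109], [-0.123, 0.463, 0.878], [0.002, 0.884, -0.467]]
wrist_force: [0.3, -0.4, -0.9]
gripper_width: 0.293
gripper_force: 11.0
time_s: 12.83
tcp_pos: [0.4832, -0.1867, 0.3753]
ee_rot: [[-0.992, -0.006, -0.122], [-0.122, 0.067, 0.99], [0.003, 0.998, -0.067]]
wrist_force: [-0.2, -0.7, -1.0]
gripper_width: 0.297
gripper_force: 10.9
time_s: 13.5
tcp_pos: [0.4832, -0.1862, 0.3768]
ee_rot: [[-0.992, -0.009, -0.123], [-0.124, 0.069, 0.99], [-0.0, 0.998, -0.07]]
wrist_force: [-0.2, -0.7, -0.7]
gripper_width: 0.296
gripper_force: 10.9
[ -27.   25.    5.  -73. -120.  -64.] 0.1340251699679611
```

View pics/s5.png

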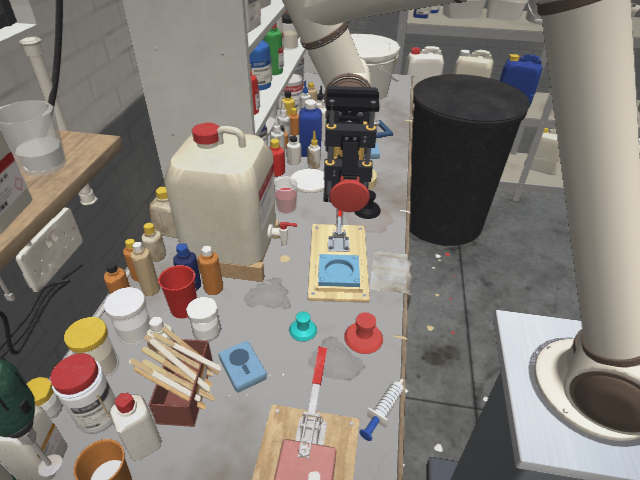

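The casting lies on its side in the fingers at (350,195), its underside facing the camera, about 0.36 m up and still. The clamp is open and the other objects are where they were, so I hand in.

```bash
python3 -c "
from station import r
print(r.finish_job())"
```

```text
the job is handed in; nothing more can be done
None
```

I handed the job in at about 13.6 s of the 48 s limit: the clamp is open and the casting was drawn straight up, turned onto its side and held still at about 11 N, roughly 0.36 m above the bench; the hand-in call returned no verdict.

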